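# Stand the missing logbook back in its row

## Robot

A 7-joint arm with a two-finger parallel gripper is mounted at the origin on the work surface. World frame = base frame: x ahead of the robot, y to its left, z up, the work surface at z = 0. Lengths are in mm, angles in rad, forces in N, time in s.
With the tool pointing down it reaches from about 425 to 1025 mm from the base axis. Payload 9.4 kg.
Tool frame: the origin (TCP) lies midway between the tips of the shut fingers; the grasp point (between the pads) lies 19 mm behind it; z points along the fingers, y is the line along which they close (so a half turn about z gives the same grasp; the last joint's range is limited). The gripper opens to 85 mm and grips with 20 to 120 N. Pads are 22 mm wide; open, the fingers measure 114 mm over their backs; the gripper's body (76 mm by 85 mm) begins 54 mm behind the grasp point. The pads swing forward as they close: fully open they stand 13 mm farther back than shut.
Start: joints at [1.024, 0.599, -0.003, 1.599, 0.002, 0.943, -0.08], TCP at [328.204, -646.457, 231.275] pointing down, gripper open.
Joint ranges: [-2.57, 2.57], [-0.35, 1.97], [-1.29, 1.29], [0.11, 2.56], [-1.05, 4.19], [0.11, 1.86], [-2.63, 2.63]. Speed limits (rad/s): [2.22, 2.22, 3.01, 3.01, 3.14, 3.14, 3.14].

## Interface

Orientations are given as a rotation vector (axis times angle).
In Python, from cell import arm gives the robot as it stands. The module is installed in compiled form; this text tells all that it offers.
- The arm moves only by the shell command python3 -m handwheel 'ROWS' [FORCE]. ROWS is JSON, a list of rows, each a list of 7 numbers: the finger opening in mm, from 0 to 85.4, then the shift along the tool's x, y, z in units of 50 mm (1.0 is 50 mm), then the turn, a rotation vector about the tool's x, y, z in units of 6 degrees (1.0 is 6 degrees). In form: [[claw, x, y, z, wx, wy, wz], ...]. A call has 1 to 5 rows; each row is the pose to reach, as a shift and turn from the pose commanded when the call began, along the tool's axes at that moment; what a row does not reach only later rows make up. A row lasts 1/8 s, in which the tool goes at most 62.5 mm and 10.7 degrees, less where a joint would pass 70% of its speed; a pose out of reach is approached as far as the arm can. A call with a gripper value outside its range is refused whole. The fingers move at their own pace and stop on an object; FORCE is the grip in N (left out, the last holds). Time passes only in rows, so rows that repeat a pose let the fingers close. It gives the time, the measured TCP pose, the force, the opening and the grip force at its end, in the units of the state.
- arm.get_state(): the state, without advancing time (a new reading comes with each control period).
- arm.get_image(name): name is "scene" or "top"; returns the picture (420x560x3 uint8, red, green, blue); there is no depth.
- arm.camera_model(name): a dict with "fx", "fy", "cx", "cy" (pixels), "R" (3x3) and "t" (3): a world point X has camera coordinates R X + t. Camera axes: x right, y down, z forward; pixel columns grow to the right and rows downward; lengths in mm; the calibration is good to about 2 mm. A picture is of the moment at which its call begins. camera_model takes no time and is no camera call.
- arm.finish_job(): hands the job in; it is judged then, once.
The state is a dict: "t": time; "q": joint angles; "qd": joint speeds; "joint_torque": joint torques, N m; "tool_pos": TCP position; "orientation": TCP orientation; "contact_force": force on the tool from outside, world axes, zero at the start; "wrist_torque": the same for the moment, N m; "width": finger opening in mm; "grip_force": force on a finger pad.
Only numpy, scipy, OpenCV 4.12 (cv2) and the standard library are available. Lean on these libraries where they do the work, as an engineer would, in place of code of your own. Each camera call takes 0.05 s, during which the arm holds its last target. There are 200 camera calls.

## Task

Of the three pocket logbooks lying flat on the chart table, take the one that is as tall as the two standing in the birch book rack; first stand it upright on its short end on the open table, clear of the rack, and let go. Then take it afresh from above and set it gently upright, on its short end, in the gap between those two, faces parallel to theirs and edges in line with theirs, and let go. Leave everything else standing or lying where it is.

Things in the scene. Friction and masses are not known exactly. Their poses are not given: they have to be found in the camera images.
- log_a: a closed hard-covered pocket logbook, blue-grey cloth covers, cream pages, 110 mm tall x 60 mm wide x 28 mm thick; lies flat on the table at the start. Origin: centre of the underside as it lies at the start; own x along its height (110 mm), y across its width (60 mm), z through its thickness (28 mm). It may be stood either end up.
- log_a_mid (a point): the centre of the 110 mm logbook log_a (14 mm above its origin as it lies); axes as log_a
- log_b: a closed hard-covered pocket logbook, blue-grey cloth covers, cream pages, 88 mm tall x 60 mm wide x 28 mm thick; lies flat on the table at the start. Origin: centre of the underside as it lies at the start; own x along its height (88 mm), y across its width (60 mm), z through its thickness (28 mm)
- log_c: a closed hard-covered pocket logbook, blue-grey cloth covers, cream pages, 134 mm tall x 60 mm wide x 28 mm thick; lies flat on the table at the start. Origin: centre of the underside as it lies at the start; own x along its height (134 mm), y across its width (60 mm), z through its thickness (28 mm)
- rack: fixed open birch plywood book rack: a base board 84 mm deep (x) x 126 mm long (y) x 10 mm thick, with an end plate 84 x 10 x 122 mm high at each end of the row; open to the front, back and top. Origin: centre of its underside; x front to back, y along the row, z up
- rack_gap (a point): centre of the gap between the two standing books, on the top face of the rack's board (10 mm above the table); axes as the rack. The gap is 48 mm long (y) and a 28 mm thick book goes in it; the books standing there have their 60 mm width along x, centred on x = 0
- stood_left: logbook standing loose in the rack at its +y end, 110 mm tall (z) x 60 mm wide (rack x) x 28 mm thick (rack y). Origin: centre of its foot, 38 mm from rack_gap
- stood_right: logbook standing loose in the rack at its -y end, same size as stood_left. Origin: centre of its foot, 38 mm from rack_gap
- compass: bystander: grey plastic compass, 75 x 55 x 23 mm, lying; origin centre of underside
- dividers: bystander: stainless steel dividers, 150 mm long, 35 mm wide, 8 mm high, lying along own x; origin near the middle of the underside
- torch: bystander: black aluminium torch, 135 mm long, 36 mm across the head, lying along own x; origin on the table under its middle
- protractor: bystander: clear acrylic half-round protractor, 118 mm across, 4 mm thick, lying flat; origin at the middle of its straight side
- paperweight: bystander: green glass paperweight, 70 mm across, 40 mm high; origin centre of underside
- mug: bystander: white mug, 76 mm across, 85 mm high; origin centre of underside
Mind the look-alikes: they are no part of the job. Leave any green look-alike of the log_a alone. Leave any red look-alike of the stood_left alone.

How it is judged:
By the outcome, as a careful person would: the job done as asked, in the order asked, and still so for the second after the job is handed in, with the robot touching nothing.
It also fails if it takes over 72 s, if anything falls off the work surface, if the arm or the gripper's body presses on something with over 40 N, if the wrist force passes 120 N, or if a joint passes its speed limit or range.

## Working session

There is one attempt and no reset: what is moved stays moved. The work goes in short steps, Python scripts to look and compute and a shell command to move; the robot and the scene stay as the last step left them, time stands still between calls to the robot, and variables do not carry over. Pictures are saved under pics/ and viewed, at most 10 in all, crops included, and the job is handed in when it is done.

```bash
mkdir -p pics
cat > h.py <<'E'
import numpy as np, cv2
from cell import arm
from scipy.spatial.transform import Rotation as Ro
def snap(n,f,crop=None,s=1):
    im=arm.get_image(n)[:,:,::-1].copy()
    cv2.imwrite('pics/raw_'+f,im)
    if crop: x0,y0,x1,y1=crop; im=im[y0:y1,x0:x1]
    if s!=1: im=cv2.resize(im,None,fx=s,fy=s,interpolation=cv2.INTER_CUBIC)
    cv2.imwrite('pics/'+f,im)
def px2w(n,u,v,z):
    m=arm.camera_model(n);R=np.array(m['R']);t=np.array(m['t'])
    d=R.T@np.array([(u-m['cx'])/m['fx'],(v-m['cy'])/m['fy'],1]);c=-R.T@t
    return c+d*(z-c[2])/d[2]
def w2px(n,X):
    m=arm.camera_model(n);p=np.array(m['R'])@X+np.array(m['t'])
    return m['fx']*p[0]/p[2]+m['cx'],m['fy']*p[1]/p[2]+m['cy']
def st():
    s=arm.get_state();return np.array(s['tool_pos']),Ro.from_rotvec(s['orientation']),s
E
python3 - <<'E'
from h import *
snap('top','t0.png',None,1.4);snap('scene','s0.png',None,1.4)
p,R,s=st();print(p,R.as_matrix().round(3),s['width'],s['t'])
for n in('top','scene'):
    m=arm.camera_model(n);print(n,m['fx'],-np.array(m['R']).T@m['t'],np.array(m['R']).round(2).tolist())
E
```

```text
[ 327.99689311 -646.05531258  230.4597847 ] [[ 0.892  0.453 -0.001]
 [ 0.453 -0.892  0.001]
 [-0.    -0.002 -1.   ]] 85.64077663289017 0.1
top 387.13122516779254 [ 405.25120897   85.18390325 1309.46789474] [[0.01, -1.0, 0.01], [-1.0, -0.01, -0.08], [0.08, -0.01, -1.0]]
scene 459.2629834686646 [1402.03779407   41.35289701  953.17057859] [[0.0, 1.0, 0.01], [0.71, 0.01, -0.7], [-0.7, 0.01, -0.71]]
```

View pics/t0.png

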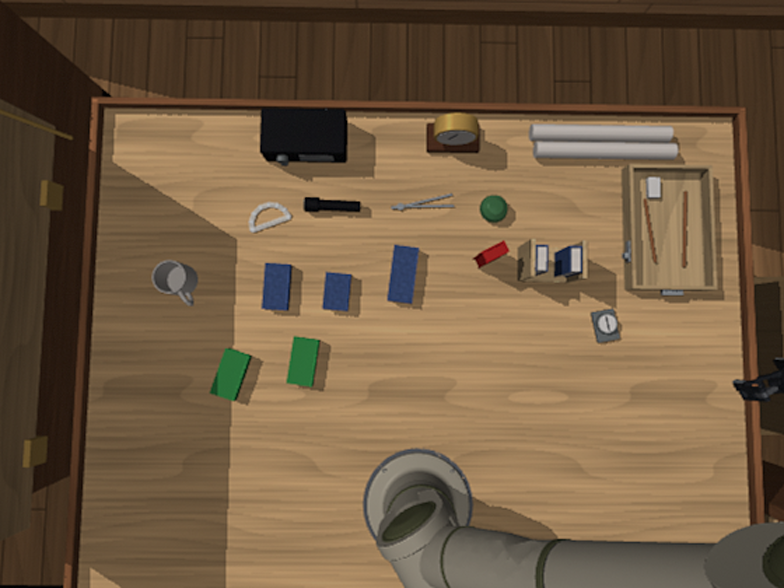

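View pics/s0.png

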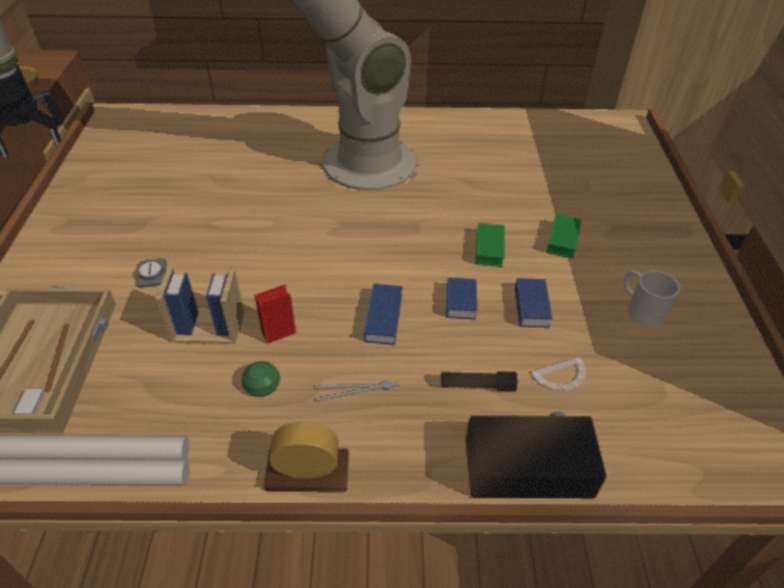

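The top view (1.4x) shows three blue books lying flat at (277,287), (337,291) and (403,275). The look-alikes are two green books at (231,373) and (304,361), and a red standing book at (491,254). The rack is near (555,260). The left blue book looks like the 110 mm one, so I'll check that in a close crop.

Run:
```python
from h import *
im=cv2.imread('pics/raw_t0.png')
a=cv2.resize(im[170:235,180:310],None,fx=6,fy=6,interpolation=cv2.INTER_CUBIC)
b=cv2.resize(im[165:205,365:430],None,fx=5,fy=5,interpolation=cv2.INTER_CUBIC)
o=np.zeros((600,780,3),np.uint8);o[:390]=a;o[395:595,:325]=b
c=cv2.imread('pics/raw_s0.png')[185:250,110:175];o[395:595,330:530]=cv2.resize(c,(200,200),interpolation=cv2.INTER_CUBIC)
cv2.imwrite('pics/c0.png',o)
hsv=cv2.cvtColor(im,cv2.COLOR_BGR2HSV)
m=cv2.inRange(hsv,(100,100,40),(130,255,255))
n,l,S,C=cv2.connectedComponentsWithStats(m)
for i in range(1,n):
    if S[i,4]>80:
        pts=np.argwhere(l==i)[:,::-1]
        w=np.array([px2w('top',u,v,28)[:2] for u,v in pts],np.float32)
        print(C[i].round(1),S[i],cv2.minAreaRect(w))
```

```text
[287.5 195.4] [277 175  22  41 666] ((540.701416015625, 38.5062255859375), (56.05054473876953, 131.63856506347656), 83.36735534667969)
[402.8 184.9] [397 176  14  20 137] ((581.8363037109375, -345.1159362792969), (38.48516845703125, 70.22034454345703), 75.94872283935547)
[197.3 204.3] [188 188  20  33 583] ((507.08038330078125, 337.0002746582031), (59.98509979248047, 107.21278381347656), 87.4232177734375)
[240.3 207.8] [231 195  20  27 446] ((497.2026672363281, 194.61148071289062), (57.700740814208984, 84.7740707397461), 85.56779479980469)
```

View pics/c0.png

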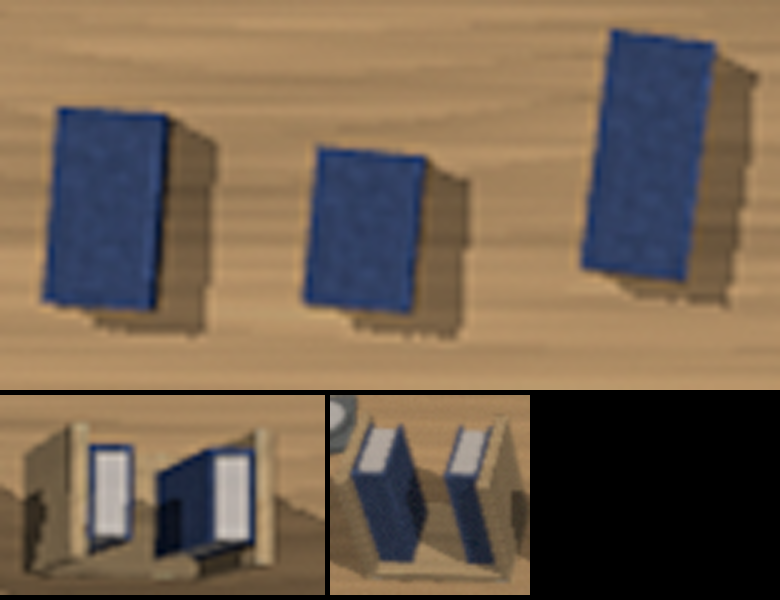

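The crop shows log_a at raw (197,204). It measures about 110 x 60 mm, against roughly 88 mm for the middle book and 134 mm for the right one, so the left blue book is my choice. The rack holds two books with pages up: tops at crop x 92–132 and 212–255.

```bash
cat >> h.py <<'E'
def go(target,yaw=None,R=None):
    """print rows (units) for shift and turn from current pose to target TCP"""
    p,R0,s=st()
    if R is None: # tool down, tool y axis at heading yaw (mod pi) nearest
        c=[]
        for k in(0,np.pi):
            y=np.array([np.cos(yaw+k),np.sin(yaw+k),0]);z=np.array([0,0,-1.]);M=Ro.from_matrix(np.c_[np.cross(y,z),y,z]);c.append(M)
        R=min(c,key=lambda M:(R0.inv()*M).magnitude())
    d=R0.inv().apply(np.array(target)-p)/50; w=(R0.inv()*R).as_rotvec()*180/np.pi/6
    print('shift',d.round(3),'turn',w.round(3),'| |d| mm',np.linalg.norm(d)*50,'q',np.round(s['q'],2),'t',s['t'])
E
python3 - <<'E'
from h import *
f=lambda c,z,s,o:np.array([px2w('top',o[0]+(x+.5)/s-.5,o[1]+(y+.5)/s-.5,z)[:2] for x,y in c])
A=f([(60,107),(163,113),(152,306),(43,303)],28,6,(180,170))
print('A',A.round(0).tolist(),A.mean(0),[np.linalg.norm(A[i]-A[i-1]).round(1) for i in range(4)])
d=A[0]-A[3]+A[1]-A[2];print('yaw long',np.degrees(np.arctan2(d[1],d[0])))
for n,c in(('L',[(90,447),(132,445),(131,539),(91,541)]),('Rr',[(211,450),(255,450),(254,543),(213,543)])):
    c=[(x,y-395) for x,y in c]
    B=f(c,120,5,(365,165));print(n,B.round(0).tolist(),B.mean(0),[np.linalg.norm(B[i]-B[i-1]).round(1) for i in range(4)])
# scene camera: log_a, books tops z=120 (view scale 200/65)
s=lambda c:np.array([px2w('scene',110+x*65/200-.2,185+y*65/200-.2,120)[:2] for x,y in c])
print(s([(44,31),(74,33),(60,78),(26,76)]).round(0).tolist(),s([(136,34),(161,36),(147,79),(118,79)]).round(0).tolist())
print([px2w('scene',u/1.4,v/1.4,28).round(0)[:2].tolist() for u,v in((515,281),(546,280),(551,320),(521,320))])
go([500,337,200],np.pi/2)
E
```

```text
A [[563.0, 364.0], [560.0, 307.0], [453.0, 310.0], [454.0, 370.0]] [507.47782518 338.02390085] [np.float64(108.8), np.float64(57.1), np.float64(107.0), np.float64(59.9)]
yaw long -2.404962052218222
L [[598.0, -254.0], [600.0, -280.0], [541.0, -279.0], [540.0, -254.0]] [ 569.75220249 -266.5949876 ] [np.float64(58.9), np.float64(26.3), np.float64(58.9), np.float64(25.0)]
Rr [[598.0, -329.0], [598.0, -357.0], [540.0, -355.0], [539.0, -330.0]] [ 568.59551097 -342.8934455 ] [np.float64(58.3), np.float64(27.6), np.float64(58.4), np.float64(25.6)]
[[542.0, -349.0], [544.0, -323.0], [597.0, -323.0], [595.0, -351.0]] [[544.0, -271.0], [547.0, -250.0], [597.0, -252.0], [597.0, -276.0]]
[[462.0, 310.0], [458.0, 375.0], [569.0, 366.0], [569.0, 307.0]]
shift [ 11.97  -15.972   0.632] turn [-0.014  0.005  4.487] | |d| mm 998.454112544915 q [ 1.02  0.6  -0.    1.6   0.    0.94 -0.08] t 0.1
```

Gap centre is about (569.5, -304.5). The two standing books come out 76 mm apart, as they should. log_a is at about (509,338) with yaw near -2.5°. Moving over it now.

```bash
python3 -m handwheel '[[85,3.6,-4.8,0,0,0,0],[85,3.6,-4.8,0,0,0,0],[85,3.6,-4.8,0,0,0,0],[85,3.6,-4.8,0,0,0,0],[85,3.6,-4.8,0,0,0,0]]'
python3 -m handwheel '[[85,3.6,-4.8,0,0,0,0],[85,3.6,-4.8,0,0,0,0],[85,3.6,-4.8,0,0,0,0],[85,3.6,-4.8,0,0,0,0],[85,3.6,-4.8,0,0,0,0]]'
python3 -m handwheel '[[85,3.6,-4.8,0,0,0,4.7],[85,3.6,-4.8,0,0,0,4.7],[85,3.6,-4.8,0,0,0,4.7],[85,3.6,-4.8,0,0,0,4.7],[85,3.6,-4.8,0,0,0,4.7]]'
python3 -c "
from h import *
go([509,338,200],np.radians(87.5))"
```

```text
t: 0.72
tool_pos: [380.1, -348.3, 231.2]
orientation: [-3.054, -0.733, 0.0]
contact_force: [1.2, -0.0, -0.8]
width: 85.3
grip_force: 0.0
t: 1.35
tool_pos: [431.9, -53.0, 231.3]
orientation: [-3.055, -0.733, -0.0]
contact_force: [1.4, -1.1, 0.1]
width: 85.0
grip_force: 0.0
t: 1.98
tool_pos: [483.3, 239.8, 231.2]
orientation: [3.141, -0.035, -0.0]
contact_force: [0.5, -0.0, -0.7]
width: 85.2
grip_force: 0.0
shift [ 0.469 -1.975  0.623] turn [0.003 0.    0.203] | |d| mm 106.15479479649721 q [-0.52  0.38 -0.06  2.02  0.03  0.74 -2.2 ] t 1.975
```

```bash
cat > q.py <<'E'
from h import *
p,R,s=st();print('q',np.round(s['q'],4).tolist(),'p',p.round(1).tolist(),'R',R.as_rotvec().round(4).tolist(),'t',s['t'])
open('log.txt','a').write(repr((list(s['q']),p.tolist(),R.as_rotvec().tolist()))+'\n')
E
python3 q.py
python3 -m handwheel '[[85,0,0,0,0,4,0],[85,0,0,0,0,4,0],[85,0,0,0,0,4,0],[85,0,0,0,0,4,0]]' >/dev/null; python3 q.py
python3 -m handwheel '[[85,0,0,-1,0,0,3],[85,0,0,-1,0,0,3],[85,0,0,-1,0,0,3]]' >/dev/null; python3 q.py
python3 -m handwheel '[[85,0,0,0,5,0,0],[85,0,0,0,5,0,0],[85,0,0,0,5,0,0],[85,0,0,0,5,0,0]]' >/dev/null; python3 q.py
cat > fk.py <<'E'
import numpy as np
from scipy.spatial.transform import Rotation as Ro
def fk(q,P):
    # P: s1..s7 signs fixed, c1,c7 offsets, lengths
    s,c=P['s'],P['x']
    q=np.array(q)*s
    R=Ro.from_euler('z',q[0]+c[0]);p=np.array([0,0,c[2]])
    R=R*Ro.from_euler('y',q[1]);R=R*Ro.from_euler('z',q[2]);p=p+R.apply([c[6],0,c[3]])
    R=R*Ro.from_euler('y',q[3]);R=R*Ro.from_euler('z',q[4]);p=p+R.apply([c[7],0,c[4]])
    R=R*Ro.from_euler('y',q[5]);R=R*Ro.from_euler('z',q[6]+c[1]);p=p+R.apply([0,0,c[5]])
    return p,R
E
cat > fit.py <<'E'
from fk import *;import itertools,json
from scipy.optimize import least_squares
D=[eval(l) for l in open('log.txt')]+[([1.024,.599,-.003,1.599,.002,.943,-.08],[328.2,-646.46,231.3],[-3.054,-.733,0])]
best=None
for s3,s5,s7 in itertools.product([1,-1],repeat=3):
    S=[-1,1,s3,1,s5,1,s7]
    for c7 in(-1.5,0,1.5,3):
        def f(x):
            r=[]
            for q,p,o in D:
                P,R=fk(q,dict(s=S,x=x));r+=list((P-p)/100)+list((R.inv()*Ro.from_rotvec(o)).as_rotvec()*2)
            return r+list(np.array(x[6:])*1e-3)
        o=least_squares(f,[-.07,c7,380,527,527,280,0,0])
        if best is None or o.cost<best[0]: best=(o.cost,S,o.x.tolist())
print(best);json.dump(dict(s=best[1],x=best[2]),open('P.json','w'))
E
python3 fit.py
```

```text
q [-0.5201, 0.3791, -0.0618, 2.0219, 0.0341, 0.7417, -2.1958] p [483.3, 239.8, 231.2] R [3.1411, -0.0351, -0.0] t 1.975
q [-1.1704, 0.327, 0.5681, 2.3144, 0.3771, 0.2324, -2.601] p [482.3, 238.0, 231.0] R [3.0677, -0.0318, 0.6537] t 2.475
q [-1.493, 0.273, 0.9228, 2.2975, 0.0938, 0.337, -2.6136] p [462.5, 239.4, 277.3] R [-2.9725, 0.5004, -0.6349] t 2.85
q [-0.8789, 0.1444, 0.3428, 2.3824, -0.6069, 0.1197, -1.8007] p [462.0, 238.5, 283.4] R [-2.7185, 0.3591, -0.5513] t 3.35
(np.float64(0.03079471625667653), [-1, 1, -1, 1, -1, 1, -1], [-0.08844302683565372, 1.4876586312128421, 297.6893993877472, 643.370679409233, 429.4838855870878, 352.57808126764144, 6.560307743407489, -13.509555819409261])
```

```bash
cat > plan.py <<'E'
from fk import *;import json
from scipy.optimize import least_squares
P=json.load(open('P.json'))
lo=np.array([-2.57,-.35,-1.29,.11,-1.05,.11,-2.63]);hi=np.array([2.57,1.97,1.29,2.56,4.19,1.86,2.63])
mid=(lo+hi)/2
def ik(p,R,q0,w=.01):
    f=lambda q:np.r_[(fk(q,P)[0]-p)/100,(fk(q,P)[1].inv()*R).as_rotvec(),w*(q-q0)]
    o=least_squares(f,np.clip(q0,lo+.02,hi-.02),bounds=(lo,hi));q=o.x
    e=np.abs(f(q)[:6]).max();return q,e,np.minimum(q-lo,hi-q).min()
if __name__=='__main__':
    res=[]
    for gx in(450,550):
      for gy in(-100,50,200):
        for h in np.radians([-150,-120,-90,-60,-30,0,30,180]):
          for up in(1,-1):
            z=np.array([np.cos(h),np.sin(h),0]);x=np.array([0,0,up]);R=Ro.from_matrix(np.c_[x,np.cross(z,x),z])
            for q5 in(0.5,1.57,3.14):
              q0=np.array([0,.8,0,1.8,q5,1.2,0]);q,e,m=ik(np.array([gx,gy,95])+19*z,R,q0,.03)
              if e<.1:res.append((m,gx,gy,round(np.degrees(h)),up,q.round(2).tolist(),round(e,3)))
    res.sort(key=lambda r:-r[0])
    for r in res[:22]:print(r)
E
python3 plan.py
```

```text
(np.float64(0.5922978075053991), 550, -100, -90, -1, [-0.78, 1.26, 0.47, 1.97, 1.0, 1.16, -1.46], np.float64(0.002))
(np.float64(0.5702030164431773), 450, 50, -90, -1, [-1.07, 1.26, 0.44, 1.99, 0.7, 1.24, -1.39], np.float64(0.001))
(np.float64(0.5366375318739733), 450, -100, -120, -1, [-0.72, 1.29, 0.54, 1.87, 0.52, 1.32, -1.2], np.float64(0.001))
(np.float64(0.5173550007825845), 450, 200, -60, -1, [-1.28, 1.22, 0.24, 2.04, 0.99, 1.32, -1.62], np.float64(0.002))
(np.float64(0.5162825307559777), 550, 50, -90, -1, [-0.96, 1.26, 0.44, 1.8, 0.78, 1.34, -1.29], np.float64(0.001))
(np.float64(0.4877071541680702), 550, 200, -60, -1, [-1.14, 1.22, 0.25, 1.91, 1.11, 1.37, -1.53], np.float64(0.002))
(np.float64(0.4760486382642861), 550, -100, -90, -1, [-0.61, 1.21, 0.21, 1.97, 1.12, 1.38, -1.59], np.float64(0.001))
(np.float64(0.46321660123910524), 450, 50, -90, -1, [-0.92, 1.21, 0.21, 1.99, 0.81, 1.4, -1.56], np.float64(0.001))
(np.float64(0.41432181054047934), 450, -100, -120, -1, [-0.57, 1.23, 0.3, 1.86, 0.65, 1.45, -1.39], np.float64(0.001))
(np.float64(0.4101839668857439), 550, 50, -60, -
[... 770 characters left out ...]
)
(np.float64(0.34257093984275566), 550, 50, -90, -1, [-0.8, 1.22, 0.18, 1.8, 0.91, 1.52, -1.44], np.float64(0.001))
(np.float64(0.33409731933253384), 450, 200, -90, -1, [-1.17, 1.25, 0.36, 1.73, 0.57, 1.53, -1.27], np.float64(0.001))
(np.float64(0.33369938113249353), 450, 50, -90, -1, [-0.79, 1.2, 0.02, 1.99, 0.88, 1.53, -1.67], np.float64(0.002))
(np.float64(0.31683917144742124), 550, 200, -60, -1, [-1.0, 1.2, 0.05, 1.91, 1.19, 1.54, -1.61], np.float64(0.001))
(np.float64(0.3028776727248692), 550, -100, -90, -1, [-0.47, 1.2, 0.01, 1.96, 1.19, 1.56, -1.67], np.float64(0.002))
(np.float64(0.2982816260289012), 450, 50, -120, -1, [-0.85, 1.27, 0.45, 1.72, 0.38, 1.56, -1.19], np.float64(0.001))
```

```bash
cat >> h.py <<'E'
def RR(xa,tilt=0):
    """tool down with tool x at world heading xa deg; then tilt deg about tool y"""
    a=np.radians(xa);x=np.array([np.cos(a),np.sin(a),0]);z=np.array([0,0,-1.])
    return Ro.from_matrix(np.c_[x,np.cross(z,x),z])*Ro.from_euler('y',np.radians(tilt))
E
python3 -c "
from h import *
go([485,250,260],R=RR(60))"
```

```text
shift [ 0.186 -0.113  0.66 ] turn [ -1.066  -5.266 -12.204] | |d| mm 34.762065833731235 q [-0.88  0.14  0.34  2.38 -0.61  0.12 -1.8 ] t 3.35
```

```bash
python3 -m handwheel '[[85,0.2,-0.1,0.7,-1.07,-5.27,-12.2],[85,0.2,-0.1,0.7,-1.07,-5.27,-12.2],[85,0.2,-0.1,0.7,-1.07,-5.27,-12.2],[85,0.2,-0.1,0.7,-1.07,-5.27,-12.2],[85,0.2,-0.1,0.7,-1.07,-5.27,-12.2]]'
python3 -c "
from h import *
go([545,336.4,150],R=RR(177.5))"
```

```text
t: 3.98
tool_pos: [487.2, 248.2, 257.8]
orientation: [-2.872, -0.904, -0.213]
contact_force: [-0.3, 0.1, 0.1]
width: 85.0
grip_force: 0.0
shift [ 1.556 -0.608  2.512] turn [  1.735  -1.582 -23.675] | |d| mm 150.8389163991296 q [-0.65  0.3   0.16  2.1  -0.25  0.6  -1.26] t 3.975
```

```bash
python3 -m handwheel '[[85,0,0,0,1.74,-1.58,-23.7],[85,0,0,0,1.74,-1.58,-23.7],[85,0,0,0,1.74,-1.58,-23.7],[85,0,0,0,1.74,-1.58,-23.7],[85,0,0,0,1.74,-1.58,-23.7]]' >/dev/null
python3 -c "
from h import *
go([545,336.4,150],R=RR(177.5))"
```

```text
shift [1.457 1.102 2.396] turn [  1.113  -0.998 -14.752] | |d| mm 150.66114652709595 q [-0.44  0.33 -0.09  2.03 -0.14  0.71 -0.44] t 4.6
```

```bash
python3 -m handwheel '[[85,1.46,1.1,2.4,1.11,-1,-14.75],[85,1.46,1.1,2.4,1.11,-1,-14.75],[85,1.46,1.1,2.4,1.11,-1,-14.75],[85,1.46,1.1,2.4,1.11,-1,-14.75],[85,1.46,1.1,2.4,1.11,-1,-14.75]]' >/dev/null
python3 -c "
from h import *
go([545,336.4,150],R=RR(177.5))"
```

```text
shift [ 0.009 -0.012 -0.015] turn [ 0.45  -0.409 -5.845] | |d| mm 1.0628103488457714 q [-0.43  0.6  -0.28  1.87  0.15  0.68  0.14] t 5.225
```

Finish the turn, then look from the top camera before descending.

```bash
python3 -m handwheel '[[85,0,0,0,0.45,-0.41,-5.85],[85,0,0,0,0.45,-0.41,-5.85],[85,0,0,0,0.45,-0.41,-5.85],[85,0,0,0,0.45,-0.41,-5.85],[85,0,0,0,0.45,-0.41,-5.85]]' >/dev/null
python3 -c "
from h import *
go([545,336.4,60],R=RR(177.5))
snap('scene','s1.png',(330,150,450,260),6)"
```

```text
shift [ 0.012 -0.01   1.806] turn [ 0.01   0.001 -0.101] | |d| mm 90.31487575636532 q [-0.38  0.62 -0.4   1.85  0.34  0.74  0.55] t 5.85
```

View pics/s1.png

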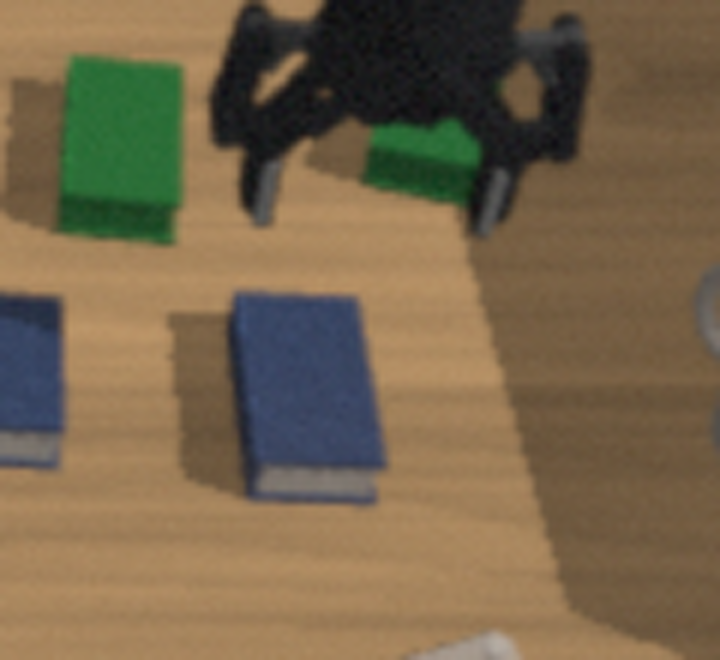

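The scene crop shows the book's top-face corners at (237,296), (358,297), (383,467) and (255,465), with the open fingers above and behind it. I'll check the position from these.

```bash
python3 -c "
from h import *
A=np.array([px2w('scene',330+(u+.5)/6-.5,150+(v+.5)/6-.5,28)[:2] for u,v in((237,296),(358,297),(383,467),(254,466))])
print(A.round(0).tolist(),A.mean(0));d=A[3]-A[0]+A[2]-A[1];print(np.degrees(np.arctan2(d[1],d[0])))
print(np.linalg.norm(d)/2)"
python3 -m handwheel '[[85,0,0,1,0,0,0],[85,0,0,1.9,0,0,0],[85,0,0,2.4,0,0,0],[85,0,0,2.4,0,0,0]]'
python3 -c "
from h import *
go([546,336.4,-2],R=RR(177.5))"
```

```text
[[454.0, 315.0], [454.0, 373.0], [565.0, 366.0], [565.0, 307.0]] [509.45817731 340.54068165]
-3.845430602467885
110.49352105115716
t: 6.4
tool_pos: [544.4, 336.8, 28.7]
orientation: [-0.083, -3.138, 0.003]
contact_force: [0.4, 0.7, 0.7]
width: 85.1
grip_force: 0.0
shift [-0.034 -0.005  0.615] turn [-0.016 -0.021 -0.091] | |d| mm 30.77997474476452 q [-0.44  0.78 -0.31  1.92  0.44  0.52  0.46] t 6.4
```

```bash
python3 -m handwheel '[[85,0,0,0.3,0,0,0],[85,0,0,0.6,0,0,0],[85,0,0,0.6,0,0,0]]' >/dev/null
python3 -m handwheel '[[50,0,0,0,0,0,0],[50,0,0,0,0,0,0],[50,0,0,0,0,0,0],[50,0,0,0,0,0,0],[50,0,0,0,0,0,0]]' 60
python3 -m handwheel '[[50,0,0,0,0,0,0],[50,0,0,-0.5,0,0,0],[50,0,0,-1.5,0,0,0],[50,0,0,-2.5,0,0,0],[50,0,0,-2.5,0,0,0]]'
python3 -c "
from h import *
go([425,60,220],R=RR(90))"
```

```text
t: 7.4
tool_pos: [545.8, 337.9, 1.3]
orientation: [0.082, 3.139, 0.002]
contact_force: [-0.6, 0.4, 7.1]
width: 58.8
grip_force: 65.4
t: 8.02
tool_pos: [547.0, 338.5, 129.4]
orientation: [0.082, 3.135, 0.007]
contact_force: [0.0, -1.0, -3.1]
width: 59.2
grip_force: 65.6
shift [ 2.134 -5.683 -1.849] turn [7.4000e-02 1.1000e-02 1.4498e+01] | |d| mm 317.3051111982899 q [-0.39  0.65 -0.39  1.87  0.37  0.69  0.53] t 8.025
```

```bash
python3 -m handwheel '[[50,0,0,-1.5,0,0,0],[50,1,-2.8,-1.85,0,0,14.5],[50,1,-2.8,-1.85,0,0,14.5],[50,1,-2.8,-1.85,0,0,14.5],[50,1,-2.8,-1.85,0,0,14.5]]' >/dev/null
python3 -c "
from h import *
go([425,60,220],R=RR(90))"
```

```text
shift [-1.132 -2.785 -0.044] turn [-0.011  0.013  7.25 ] | |d| mm 150.32356556488097 q [-0.3   0.39 -0.26  2.06  0.15  0.71  0.11] t 8.65
```

```bash
python3 -m handwheel '[[50,-1.13,-2.8,0,0,0,7.25],[50,-1.13,-2.8,0,0,0,7.25],[50,-1.13,-2.8,0,0,0,7.25],[50,-1.13,-2.8,0,0,0,7.25],[50,-1.13,-2.8,0,0,0,7.25]]' >/dev/null
python3 -c "
from h import *
go([425,-60,220],R=RR(90,-40))"
```

```text
shift [-2.437 -0.049 -0.053] turn [ 0.029 -6.664  0.092] | |d| mm 121.8995983696708 q [-0.23  0.27 -0.06  2.26  0.03  0.61 -0.3 ] t 9.275
```

```bash
python3 -m handwheel '[[50,-1,0,0,0,-6.66,0.1],[50,-1.5,0,0,0,-6.66,0.1],[50,-2,0,0,0,-6.66,0.1],[50,-2.44,0,0,0,-6.66,0.1],[50,-2.44,0,0,0,-6.66,0.1]]'
python3 -c "
from h import *
go([425,-160,220],R=RR(90,-90))"
```

```text
t: 9.9
tool_pos: [427.9, -58.3, 216.4]
orientation: [1.81, 1.822, -0.66]
contact_force: [-0.3, 0.7, -2.1]
width: 59.1
grip_force: 66.3
shift [-1.604 -0.07   1.251] turn [ 0.049 -8.333  0.037] | |d| mm 101.76153993331066 q [-0.66  0.45  0.27  2.31  0.72  0.85 -1.01] t 9.9
```

Tilting is going as planned, so I'll continue to 90° in the air.

```bash
python3 -m handwheel '[[50,-0.6,0,0.2,0,-8.3,0],[50,-1,0,0.5,0,-8.3,0],[50,-1.3,0,0.9,0,-8.3,0],[50,-1.6,0,1.25,0,-8.3,0],[50,-1.6,0,1.25,0,-8.3,0]]'
python3 -c "
from h import *
go([425,-180,110],R=RR(90,-90))
snap('scene','s2.png',(120,100,360,300),3)"
```

```text
t: 10.52
tool_pos: [427.5, -162.0, 219.3]
orientation: [1.213, 1.211, -1.21]
contact_force: [0.4, 0.5, -1.7]
width: 58.5
grip_force: 66.6
shift [ 2.185 -0.048  0.368] turn [-0.027 -0.033  0.008] | |d| mm 110.81489161157332 q [-0.8   1.05  0.47  2.37  1.06  1.11 -1.56] t 10.525
```

View pics/s2.png

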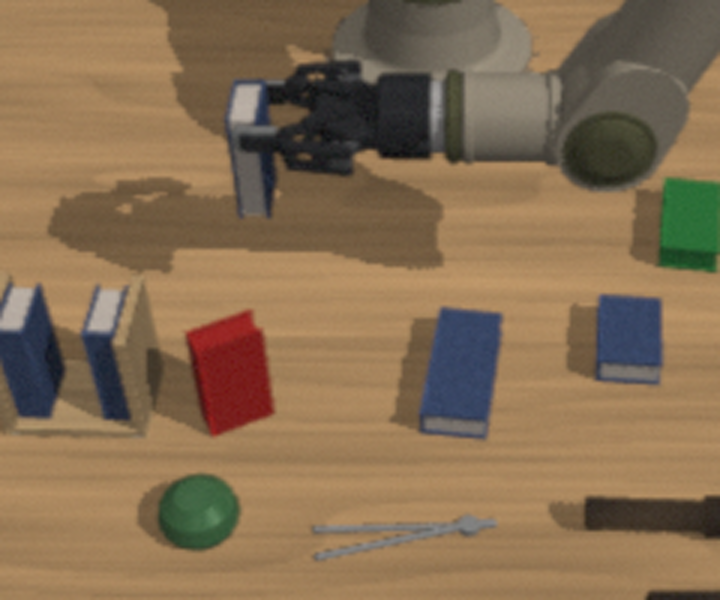

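The book is upright in the gripper, with its top at crop (250,90) and foot at (255,215). It is well clear of the rack and the wrist has room, so I'll lower it.

```bash
python3 -m handwheel '[[50,1,0,0,0,0,0],[50,2,0,0,0,0,0],[50,2.3,0,0,0,0,0],[50,2.4,0,0,0,0,0],[50,2.4,0,0,0,0,0]]'
python3 -m handwheel '[[50,0.04,0,0,0,0,0],[50,0.08,0,0,0,0,0],[50,0.12,0,0,0,0,0],[50,0.12,0,0,0,0,0]]'
python3 q.py
```

```text
t: 11.2
tool_pos: [428.3, -160.8, 102.6]
orientation: [1.216, 1.209, -1.204]
contact_force: [-1.2, 0.1, -1.6]
width: 59.0
grip_force: 66.5
t: 11.7
tool_pos: [428.4, -160.6, 95.2]
orientation: [1.214, 1.21, -1.204]
contact_force: [-0.3, -0.3, -2.4]
width: 58.8
grip_force: 66.6
q [-0.7749, 1.291, 0.3918, 2.2948, 1.0303, 1.0241, -1.7134] p [428.4, -160.6, 95.2] R [1.2144, 1.2097, -1.2041] t 11.7
```

```bash
python3 -m handwheel '[[50,0.03,0,0,0,0,0],[50,0.05,0,0,0,0,0],[50,0.05,0,0,0,0,0]]'
python3 -m handwheel '[[50,0.03,0,0,0,0,0],[50,0.03,0,0,0,0,0]]'
```

```text
t: 12.08
tool_pos: [428.3, -160.9, 94.2]
orientation: [1.212, 1.207, -1.206]
contact_force: [0.9, 4.1, 5.7]
width: 58.8
grip_force: 67.1
t: 12.32
tool_pos: [428.3, -161.0, 94.3]
orientation: [1.21, 1.204, -1.207]
contact_force: [2.0, 7.0, 12.9]
width: 58.9
grip_force: 67.4
```

```bash
python3 -m handwheel '[[50,-0.03,0,0,0,0,0],[50,-0.03,0,0,0,0,0],[50,-0.03,0,0,0,0,0]]' 20
python3 -m handwheel '[[64,0,0,0,0,0,0],[68,0,0,0,0,0,0],[72,0,0,0,0,0,0],[85,0,0,0,0,0,0],[85,0,0,0,0,0,0]]'
python3 -m handwheel '[[85,0,0,0,0,0,0],[85,0,0,-0.3,0,0,0],[85,0,0,-1,0,0,0],[85,0,0,-2,0,0,0],[85,0,0,-2.4,0,0,0]]'
python3 -c "
from h import *
snap('scene','s3.png',(150,90,350,240),4)
snap('top','t3.png')
go([428,0,250],R=RR(90,-45))"
```

```text
t: 12.7
tool_pos: [428.3, -160.9, 94.3]
orientation: [1.212, 1.207, -1.205]
contact_force: [0.6, 2.8, 6.3]
width: 59.1
grip_force: 66.9
t: 13.32
tool_pos: [428.4, -160.7, 92.7]
orientation: [1.215, 1.21, -1.204]
contact_force: [0.6, -0.3, -0.2]
width: 84.9
grip_force: 0.0
t: 13.95
tool_pos: [428.7, -37.1, 92.4]
orientation: [1.215, 1.213, -1.201]
contact_force: [-0.6, -0.7, -0.5]
width: 85.5
grip_force: 0.0
shift [-3.143e+00 -2.000e-03 -7.840e-01] turn [ 0.046  7.43  -0.028] | |d| mm 161.9664550852335 q [-0.91  1.23  0.3   2.17  0.79  1.2  -1.54] t 14.05
```

View pics/s3.png

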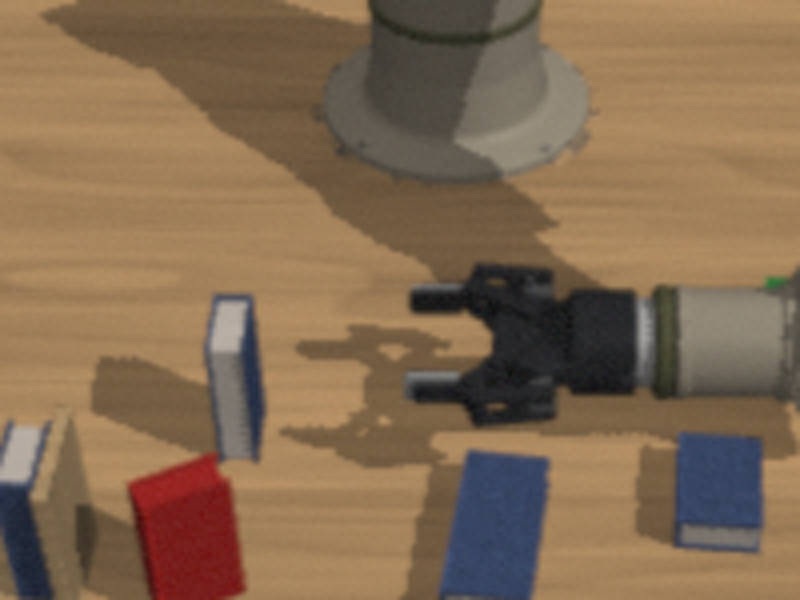

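The book stands alone on the table at crop (230,375), clear of the rack. Its top-face corners are about (214,296), (252,296), (247,352) and (207,350). I'll refine the stood pose and the rack from the raw pictures while bringing the tool back to vertical.

```bash
python3 -m handwheel '[[85,-1,0,-0.5,0,0,0],[85,-2,0,-0.6,0,4,0],[85,-3.1,0,-0.8,0,7.4,0],[85,-3.1,0,-0.8,0,7.4,0],[85,-3.1,0,-0.8,0,7.4,0]]' >/dev/null
python3 -c "
from h import *
go([428,-20,250],R=RR(90,0))
A=np.array([px2w('scene',150+(u+.5)/4-.5,90+(v+.5)/4-.5,110)[:2] for u,v in((214,296),(252,296),(247,353),(207,350))]);print(A.round(0).tolist(),A.mean(0))
im=cv2.imread('pics/raw_t3.png');u,v=w2px('top',np.array([428,-147,110]));print(u,v)
a=im[int(v)-20:int(v)+20,int(u)-25:int(u)+25];b=im[163:203,370:420]
o=np.vstack([cv2.resize(x,None,fx=7,fy=7,interpolation=cv2.INTER_CUBIC) for x in(a,b)]);print(int(u)-25,int(v)-20);cv2.imwrite('pics/c3.png',o)"
```

```text
shift [-0.238  0.011  0.268] turn [ 0.049  8.285 -0.034] | |d| mm 17.909136831226455 q [-0.8   0.49  0.22  2.22  0.68  1.1  -1.11] t 14.675
[[401.0, -161.0], [401.0, -134.0], [461.0, -132.0], [459.0, -159.0]] [ 430.6429234  -146.64496493]
347.9465575349431 229.47115323957797
322 209
```

View pics/c3.png

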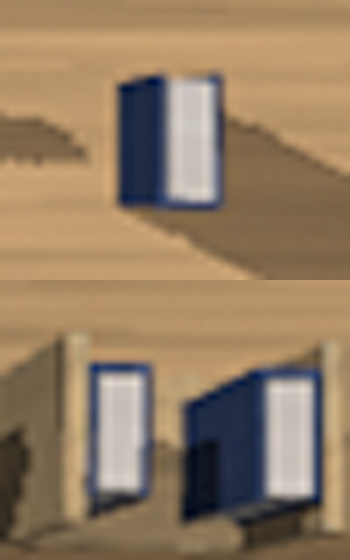

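```bash
python3 -m handwheel '[[85,-0.2,0,0.2,0,8.3,0],[85,-0.2,0,0.2,0,8.3,0],[85,-0.2,0,0.2,0,8.3,0],[85,-0.2,0,0.2,0,8.3,0],[85,-0.2,0,0.2,0,8.3,0]]' >/dev/null
python3 -c "
from h import *
f=lambda c,z,o:np.array([px2w('top',o[0]+(x+.5)/7-.5,o[1]+(y+.5)/7-.5,z)[:2] for x,y in c])
for B in(f([(161,75),(222,75),(222,208),(161,207)],110,(322,209)),f([(90,365-280),(151,364-280),(150,497-280),(90,500-280)],120,(370,163)),f([(260,369-280),(322,370-280),(320,501-280),(259,505-280)],120,(370,163))):
    d=B[0]-B[3]+B[1]-B[2];print(B.round(0).tolist(),B.mean(0).round(1),np.degrees(np.arctan2(d[1],d[0])))
f2=lambda c:np.array([px2w('scene',120+(u+.5)/3-.5,100+(v+.5)/3-.5,120)[:2] for u,v in c])
for B in (f2([(9,285),(40,288),(29,330),(-2,328)]),f2([(93,287),(124,290),(115,334),(83,332)])):print(B.round(0).tolist(),B.mean(0))
go([430,-147,130],R=RR(90,0))"
```

```text
[[459.0, -137.0], [460.0, -164.0], [401.0, -163.0], [401.0, -136.0]] [ 430.3 -150.1] -0.20927893607096348
[[599.0, -253.0], [600.0, -281.0], [541.0, -279.0], [539.0, -253.0]] [ 569.7 -266.4] -0.8971478965277867
[[599.0, -329.0], [598.0, -357.0], [540.0, -355.0], [538.0, -328.0]] [ 568.6 -342.2] -1.6306770628889975
[[541.0, -353.0], [544.0, -325.0], [595.0, -323.0], [593.0, -350.0]] [ 568.40924305 -337.82679901]
[[543.0, -280.0], [546.0, -253.0], [599.0, -251.0], [597.0, -278.0]] [ 571.08027098 -265.29505399]
shift [-2.588  0.064  2.404] turn [ 0.049  0.011 -0.044] | |d| mm 176.65153027463663 q [-0.14  0.21  0.06  2.23 -0.02  0.69 -0.08] t 15.3
```

Stood book to gap, by relative measurement: about (+139.2, -154.6), with yaw about -1°, and the two cameras agree. The tool released the book at x = 428.4, so I'll regrasp from above there.

```bash
python3 -m handwheel '[[85,-1,0,0.5,0,0,0],[85,-2,0,1,0,0,0],[85,-2.62,0.04,1.5,0.05,0,-0.04],[85,-2.62,0.04,1.5,0.05,0,-0.04],[85,-2.62,0.04,1.5,0.05,0,-0.04]]'
python3 -c "
from h import *
go([428.4,-148.5,70],R=RR(90,0))"
```

```text
t: 15.92
tool_pos: [428.9, -146.8, 175.2]
orientation: [2.218, 2.223, -0.009]
contact_force: [0.5, 0.3, -0.2]
width: 85.1
grip_force: 0.0
shift [-0.023 -0.003  2.104] turn [-0.03   0.045  0.02 ] | |d| mm 105.224845163887 q [ 0.14  0.37  0.08  2.26 -0.05  0.51  0.26] t 15.925
```

```bash
python3 -m handwheel '[[85,-0.02,0,0.8,0,0,0],[85,-0.02,-0.01,1.6,0,0,0],[85,-0.02,-0.01,2,0,0,0],[85,-0.02,-0.01,2.1,0,0,0],[85,-0.02,-0.01,2.1,0,0,0]]'
python3 -m handwheel '[[64,0,0,0,0,0,0],[58,0,0,0,0,0,0],[50,0,0,0,0,0,0],[50,0,0,0,0,0,0],[50,0,0,0,0,0,0]]' 40
python3 -c "
from h import *
p,R,s=st();print(p,R.as_matrix().round(4).tolist())
snap('scene','s4.png',(150,90,350,240),4)"
```

```text
t: 16.55
tool_pos: [429.5, -147.8, 71.0]
orientation: [2.215, 2.224, -0.007]
contact_force: [-0.3, -0.7, -0.1]
width: 85.0
grip_force: 0.0
t: 17.18
tool_pos: [429.8, -148.4, 71.5]
orientation: [2.215, 2.223, -0.005]
contact_force: [-1.5, 1.2, 7.6]
width: 59.2
grip_force: 41.9
[ 429.82327002 -148.35503821   71.49001579] [[-0.0037, 1.0, 0.0003], [1.0, 0.0037, -0.0052], [-0.0052, 0.0003, -1.0]]
```

View pics/s4.png

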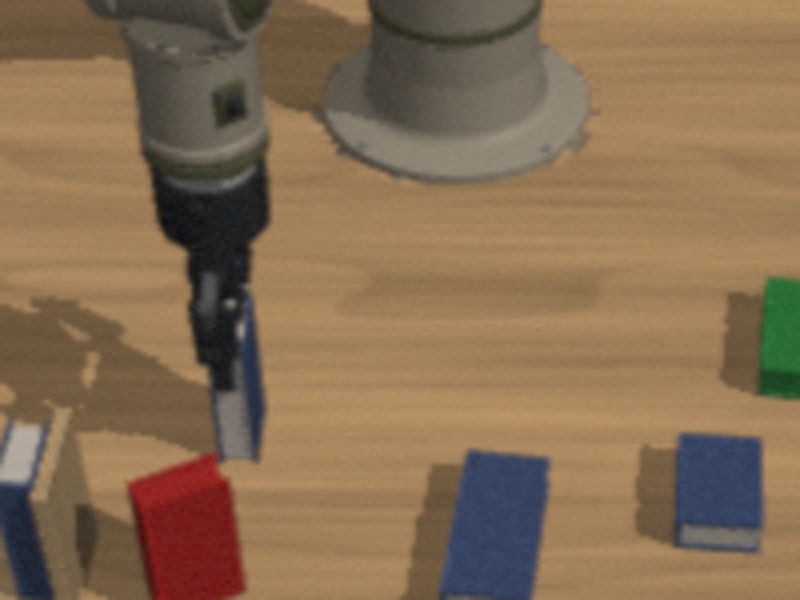

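Pads are on the book's two narrow edges near the top, at crop (220,350), with the book upright. I'll lift it and carry it above the gap.

```bash
python3 -m handwheel '[[50,0,0,-0.5,0,0,0],[50,0,0,-1.5,0,0,0],[50,0,0,-2.5,0,0,0],[50,0,0,-3.2,0,0,0],[50,0,0,-3.2,0,0,0]]'
python3 -c "
from h import *
go([568.3,-303,232],R=RR(89.2,0))"
```

```text
t: 17.85
tool_pos: [430.6, -147.8, 233.1]
orientation: [2.213, 2.22, -0.002]
contact_force: [-0.5, -0.0, -2.1]
width: 59.4
grip_force: 45.1
shift [-3.113  2.744  0.053] turn [0.042 0.056 0.166] | |d| mm 207.49258173182218 q [ 0.12  0.27  0.11  2.2  -0.04  0.66  0.25] t 17.85
```

```bash
python3 -m handwheel '[[50,-0.8,0.7,0,0.04,0.05,0.17],[50,-1.6,1.4,0,0.04,0.05,0.17],[50,-2.4,2.1,0,0.04,0.05,0.17],[50,-3.1,2.74,0,0.04,0.05,0.17],[50,-3.1,2.74,0,0.04,0.05,0.17]]'
python3 -m handwheel '[[50,0,0,0.3,0,0,0],[50,0,0,0.4,0,0,0],[50,0,0,0.4,0,0,0]]'
python3 -c "
from h import *
go([568.3,-303,150],R=RR(89.2,0))
snap('scene','s5.png',(100,150,220,250),6)"
```

```text
t: 18.48
tool_pos: [567.9, -304.6, 228.7]
orientation: [-2.237, -2.2, 0.008]
contact_force: [-1.0, 1.2, -1.7]
width: 59.4
grip_force: 44.9
t: 18.85
tool_pos: [566.2, -301.1, 210.2]
orientation: [-2.232, -2.202, 0.007]
contact_force: [1.2, -0.4, -1.0]
width: 59.3
grip_force: 45.0
shift [-0.04   0.05   1.203] turn [-0.069 -0.011  0.005] | |d| mm 60.22467868090228 q [ 0.32  0.53  0.12  1.82 -0.08  0.81  0.47] t 18.85
```

View pics/s5.png

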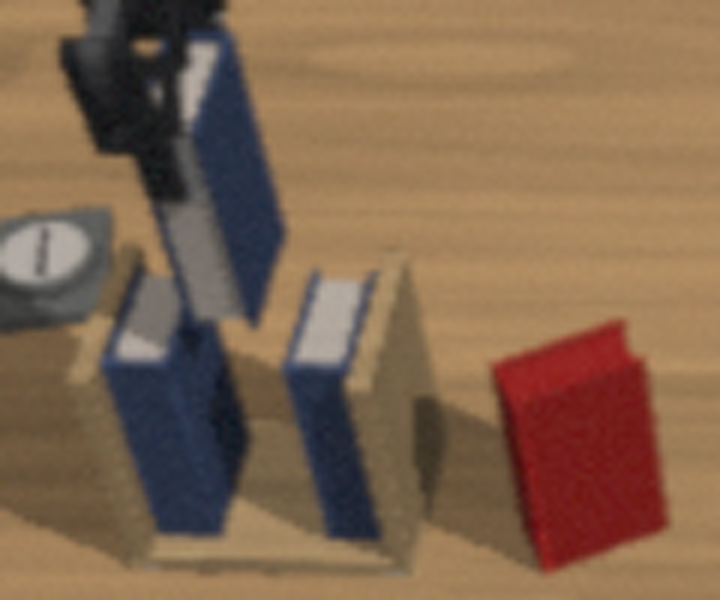

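The book hangs above the rack. Its front-bottom corners are at about (187,321) and (252,327). The neighbours' top front edges run (105,360)–(167,363) and (288,365)–(350,371). I'll check the alignment numerically.

```bash
python3 -c "
from h import *
g=lambda c,z:[px2w('scene',100+(u+.5)/6-.5,150+(v+.5)/6-.5,z)[:2].round(1).tolist() for u,v in c]
print('book',g([(187,321),(252,327)],138.7));print('R',g([(105,360),(167,363)],120));print('L',g([(288,365),(350,371)],120))
print('feet R,L',g([(160,533),(222,535)],10),g([(328,538),(382,540)],10))
for c in((568,-303,138.7),):
  for dx in(-30,30):
    for dy in(-14,14):
      u,v=w2px('scene',np.array([c[0]+dx,c[1]+dy,c[2]]));print(dx,dy,(u-100)*6,(v-150)*6)
p,R,s=st();print(p,R.as_matrix().round(4).tolist())"
```

```text
book [[590.3, -316.8], [593.5, -289.2]]
R [[595.2, -354.1], [596.6, -327.8]]
L [[597.2, -277.2], [600.3, -250.7]]
feet R,L [[596.1, -355.4], [597.0, -327.6]] [[598.3, -280.0], [599.2, -255.8]]
-30 -14 211.49932346393234 232.4175267791797
-30 14 276.94338180285405 233.01876333118895
30 -14 179.90881516146368 331.6444160340044
30 14 247.76803538790546 332.24162783817206
[ 566.62551461 -301.3635234   210.77197293] [[0.0136, 0.9999, -0.0062], [0.9999, -0.0136, 0.0007], [0.0006, -0.0062, -1.0]]
```

```bash
python3 -m handwheel '[[50,0,0.04,0.3,-0.07,0,0],[50,0,0.04,0.6,-0.07,0,0],[50,0,0.04,0.9,-0.07,0,0],[50,0,0.04,1.2,-0.07,0,0],[50,0,0.04,1.2,-0.07,0,0]]'
python3 -c "
from h import *
go([568.5,-302.4,86],R=RR(89.2,0))"
```

```text
t: 19.52
tool_pos: [567.9, -301.7, 149.2]
orientation: [-2.236, -2.204, -0.0]
contact_force: [0.2, -0.1, -2.2]
width: 59.8
grip_force: 44.9
shift [-0.016  0.014  1.264] turn [-0.009 -0.012 -0.003] | |d| mm 63.22437902035338 q [ 0.33  0.6   0.11  1.87 -0.1   0.68  0.48] t 19.525
```

```bash
python3 -m handwheel '[[50,-0.01,0.01,0.3,0,0,0],[50,-0.01,0.01,0.6,0,0,0],[50,-0.01,0.01,0.9,0,0,0],[50,-0.01,0.01,1.2,0,0,0],[50,-0.01,0.01,1.22,0,0,0]]'
python3 -c "
from h import *
go([568.5,-302.4,81.5],R=RR(89.2,0))
snap('scene','s6.png',(105,170,205,250),8)"
```

```text
t: 20.15
tool_pos: [568.5, -302.2, 88.4]
orientation: [-2.236, -2.205, -0.001]
contact_force: [0.4, -0.1, -0.7]
width: 59.4
grip_force: 45.0
shift [-0.004  0.     0.137] turn [-0.005 -0.012 -0.003] | |d| mm 6.859177639556455 q [ 0.34  0.68  0.09  1.9  -0.11  0.56  0.49] t 20.15
```

View pics/s6.png

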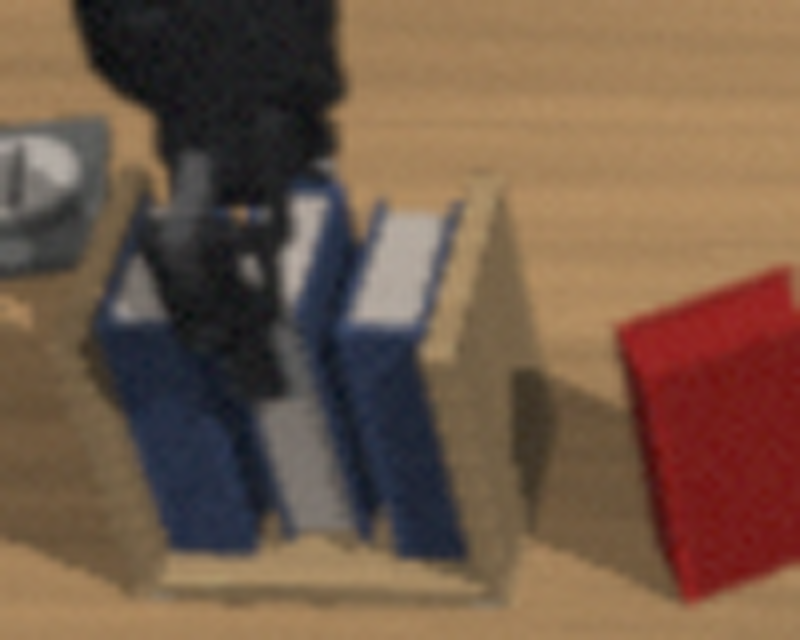

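The book is in the gap about 7 mm above the board. Its foot front edge runs (288,535)–(370,537) and the neighbours' feet are at (255,552) and (398,556). The side gaps look even. Now checking depth.

```bash
python3 -c "
from h import *
g=lambda c,z:[px2w('scene',105+(u+.5)/8-.5,170+(v+.5)/8-.5,z)[:2].round(1).tolist() for u,v in c]
print('book',g([(288,535),(370,537)],17));print('R',g([(170,552),(257,553)],10));print('L',g([(398,557),(466,558)],10))
im=cv2.imread('pics/raw_s6.png').astype(int)
for c in(131,133,135,137,138,143,145,147,149,151,155,157,159,161):print(c,[im[r,c].tolist()[::2] for r in range(234,244)])"
```

```text
book [[594.8, -316.0], [595.4, -288.5]]
R [[596.7, -356.5], [596.8, -327.3]]
L [[598.1, -279.9], [598.3, -257.1]]
131 [[68, 39], [66, 38], [69, 41], [71, 43], [68, 52], [85, 117], [101, 162], [100, 166], [105, 168], [85, 134]]
133 [[68, 38], [69, 42], [72, 40], [67, 40], [70, 51], [84, 103], [97, 155], [103, 168], [104, 166], [77, 125]]
135 [[74, 42], [72, 42], [70, 39], [67, 37], [72, 53], [80, 101], [99, 158], [102, 167], [97, 163], [77, 126]]
137 [[47, 42], [51, 57], [55, 65], [73, 84], [80, 109], [94, 142], [100, 163], [101, 167], [99, 165], [75, 125]]
138 [[54, 72], [65, 96], [64, 99], [72, 112], [84, 139], [95, 158], [101, 168], [98, 166], [100, 164], [74, 124]]
143 [[112, 126], [109, 125], [88, 121], [95, 155], [98, 162], [100, 162], [99, 162], [100, 167], [100, 165], [80, 131]]
145 [[113, 127], [109, 124], [88, 121], [91, 147], [100, 163], [97, 159], [98, 162], [102, 169], [99, 166], [85, 138]]
147 [[94, 105], [105, 119], [83, 116], [75, 119], [85, 141], [97, 158], [96, 161], [101, 168], [100, 166], [84, 139]]
149 [[74, 63], [78, 72], [73, 91], [75, 107], [80, 130], [92, 153], [97, 163], [101, 170], [98, 165], [85, 139]]
151 [[50, 49], [66, 66], [66, 73], [71, 88], [74, 115], [94, 154], [101, 165], [104, 172], [102, 168], [85, 142]]
155 [[59, 36], [68, 38], [66, 38], [72, 46], [67, 43], [72, 70], [91, 145], [100, 161], [100, 166], [91, 152]]
157 [[52, 31], [57, 35], [56, 32], [58, 34], [58, 34], [62, 57], [83, 132], [96, 158], [99, 166], [92, 155]]
159 [[56, 34], [54, 30], [55, 33], [53, 29], [56, 36], [58, 50], [69, 106], [86, 139], [98, 161], [96, 157]]
161 [[57, 43], [56, 43], [54, 36], [50, 27], [55, 35], [58, 50], [61, 92], [70, 114], [94, 157], [94, 157]]
```

Nudge +1.5 mm in x and -0.7 mm in y, then lower gently.

```bash
python3 -m handwheel '[[50,-0.02,0.03,0.04,0,0,0],[50,-0.02,0.03,0.08,0,0,0],[50,-0.02,0.03,0.1,0,0,0],[50,-0.02,0.03,0.1,0,0,0]]'
python3 -m handwheel '[[50,0,0,0.02,0,0,0],[50,0,0,0.03,0,0,0],[50,0,0,0.03,0,0,0]]'
```

```text
t: 20.7
tool_pos: [570.7, -303.5, 85.0]
orientation: [2.236, 2.205, 0.002]
contact_force: [0.2, 0.5, -2.2]
width: 59.4
grip_force: 45.0
t: 21.08
tool_pos: [570.7, -303.5, 83.4]
orientation: [2.237, 2.205, 0.002]
contact_force: [-0.3, 1.0, -1.1]
width: 59.5
grip_force: 45.0
```

```bash
python3 -m handwheel '[[50,0,-0.01,0.02,0,0,0],[50,0,-0.01,0.03,0,0,0],[50,0,-0.01,0.03,0,0,0]]'
python3 -m handwheel '[[50,0,0,0.02,0,0,0],[50,0,0,0.02,0,0,0]]'
```

```text
t: 21.45
tool_pos: [570.2, -303.6, 81.9]
orientation: [2.237, 2.205, 0.002]
contact_force: [-0.4, -0.4, -2.5]
width: 59.6
grip_force: 45.0
t: 21.7
tool_pos: [570.3, -303.6, 81.7]
orientation: [2.236, 2.205, 0.002]
contact_force: [-1.6, 1.3, 5.6]
width: 59.3
grip_force: 45.7
```

Touching with about 6 N. Release with small openings and withdraw straight up.

```bash
python3 -m handwheel '[[50,0,0,-0.01,0,0,0],[60,0,0,-0.01,0,0,0],[63,0,0,-0.01,0,0,0],[68,0,0,-0.01,0,0,0],[76,0,0,-0.01,0,0,0]]' 20
python3 -m handwheel '[[82,0,0,0,0,0,0],[82,0,0,-0.3,0,0,0],[82,0,0,-1,0,0,0],[82,0,0,-2,0,0,0],[82,0,0,-3,0,0,0]]'
python3 -m handwheel '[[82,0.5,-1,-1,0,0,0],[82,1,-2,-1,0,0,0],[82,2,-3,-1,0,0,0],[82,3,-3,-1,0,0,0],[82,3,-3,-1,0,0,0]]'
python3 -c "
from h import *
snap('scene','s7.png',(105,170,205,250),8);snap('top','t7.png',(360,155,430,207),10)
im=cv2.imread('pics/raw_t7.png');h=cv2.cvtColor(im,cv2.COLOR_BGR2HSV)
m=cv2.inRange(h,(0,0,150),(179,60,255));
n,l,S,C=cv2.connectedComponentsWithStats(m)
for i in range(1,n):
    if S[i,4]>20 and 360<C[i][0]<440 and 150<C[i][1]<220:
        w=np.array([px2w('top',u,v,120)[:2] for v,u in np.argwhere(l==i)],np.float32);print(C[i].round(1),S[i],cv2.minAreaRect(w),w.mean(0))
im=cv2.imread('pics/raw_s7.png');h=cv2.cvtColor(im,cv2.COLOR_BGR2HSV)
m=cv2.inRange(h,(0,0,130),(179,60,255));n,l,S,C=cv2.connectedComponentsWithStats(m)
for i in range(1,n):
    if S[i,4]>20 and 100<C[i][0]<180 and 180<C[i][1]<250: print('scene',C[i].round(1),S[i],px2w('scene',*C[i],120).round(1))"
```

```text
t: 22.32
tool_pos: [570.3, -303.6, 81.4]
orientation: [2.236, 2.205, 0.002]
contact_force: [-0.0, 0.5, -0.5]
width: 76.1
grip_force: 0.0
t: 22.95
tool_pos: [569.8, -303.6, 234.0]
orientation: [2.236, 2.204, 0.002]
contact_force: [0.0, -0.8, -0.3]
width: 82.2
grip_force: 0.0
t: 23.58
tool_pos: [421.2, -148.0, 282.6]
orientation: [2.231, 2.21, 0.005]
contact_force: [1.8, -0.3, -0.0]
width: 81.8
grip_force: 0.0
[386.7 184.2] [384 177   7  16 103] ((568.8011474609375, -267.2214660644531), (18.743377685546875, 47.45989990234375), 89.34994506835938) [ 569.59973 -266.39798]
[398.8 183.8] [396 176   7  17 109] ((570.8825073242188, -304.689697265625), (18.753244400024414, 50.50571823120117), 89.19884490966797) [ 571.3895  -303.99686]
[411.  185.2] [408 177   7  17 112] ((568.2576904296875, -342.12060546875), (18.767162322998047, 50.5406608581543), 89.0476303100586) [ 567.55475 -342.09332]
scene [106.8 191.5] [100 187  15  10 108] [ 529.5 -397.   120. ]
scene [124.9 202.4] [120 195  11  15 104] [ 569.4 -340.5  120. ]
scene [139.3 204. ] [134 197  12  15 115] [ 574.8 -302.6  120. ]
scene [154.5 203.2] [149 196  11  15 100] [ 571.2 -264.6  120. ]
```

The row position and upright pose are right, but the page-block centroids suggest +3 mm in depth. That is partly because log_a's fore-edge faces front while the others show spines, so I'll compare the outer front edges instead.

```bash
python3 -c "
from h import *
im=cv2.imread('pics/raw_s7.png').astype(int)
for n,c,rs in(('R',[129,131,133,135],range(236,243)),('A',[142,143,144,145,146,147],range(234,243)),('L',[156,158,160],range(236,243))):
  for k in c:print(n,k,rs[0],[im[r,k].tolist()[::2] for r in rs])
# expected front foot row for x offset
for y,nm in((-342,'R'),(-304,'A'),(-266,'L')):
  for x in(597,600):print(nm,x,[round(a,2) for a in w2px('scene',np.array([x,y,10.]))])
t=cv2.imread('pics/raw_t7.png').astype(int)
for n,c in(('L',[385,387,389]),('A',[398,400,402]),('R',[410,412,413])):
  for k in c:print('top',n,k,[t[r,k].tolist()[::2] for r in range(173,180)],[t[r,k].tolist()[::2] for r in range(190,197)])"
```

```text
R 129 236 [[68, 41], [68, 39], [71, 60], [87, 124], [97, 158], [99, 163], [101, 165]]
R 131 236 [[65, 40], [67, 39], [68, 56], [85, 116], [96, 158], [97, 163], [103, 165]]
R 133 236 [[70, 44], [65, 39], [70, 50], [81, 101], [98, 156], [101, 166], [102, 165]]
R 135 236 [[66, 36], [66, 37], [68, 49], [80, 101], [93, 150], [99, 163], [96, 160]]
A 142 234 [[110, 124], [109, 124], [110, 123], [106, 119], [89, 113], [88, 133], [95, 155], [97, 163], [96, 161]]
A 143 234 [[109, 123], [110, 125], [109, 123], [109, 123], [95, 122], [94, 149], [97, 160], [100, 165], [96, 161]]
A 144 234 [[112, 124], [111, 123], [110, 123], [109, 124], [91, 120], [94, 148], [98, 160], [100, 165], [99, 163]]
A 145 234 [[101, 114], [108, 120], [110, 125], [106, 120], [93, 122], [92, 147], [96, 160], [100, 165], [98, 162]]
A 146 234 [[91, 101], [104, 117], [104, 116], [108, 121], [94, 123], [91, 148], [94, 158], [100, 164], [98, 162]]
A 147 234 [[84, 90], [98, 108], [94, 104], [105, 118], [89, 119], [94, 150], [97, 160], [99, 165], [98, 164]]
L 156 236 [[55, 30], [61, 36], [57, 35], [66, 65], [88, 139], [94, 157], 
[... 1278 characters left out ...]
, 16], [29, 5], [49, 55]]
top A 402 [[100, 177], [90, 147], [93, 76], [129, 117], [144, 147], [146, 152], [145, 150]] [[144, 149], [147, 155], [138, 131], [97, 40], [38, 13], [36, 24], [63, 68]]
top R 410 [[98, 174], [85, 146], [88, 78], [99, 59], [134, 145], [183, 198], [179, 194]] [[178, 192], [182, 194], [186, 200], [159, 173], [70, 74], [40, 29], [31, 38]]
top R 412 [[92, 164], [69, 117], [78, 78], [103, 64], [143, 149], [183, 200], [178, 193]] [[178, 192], [182, 195], [186, 200], [162, 175], [74, 73], [24, 15], [33, 49]]
top R 413 [[84, 144], [60, 106], [81, 88], [109, 67], [148, 156], [188, 207], [183, 200]] [[184, 200], [189, 204], [192, 209], [162, 177], [61, 56], [24, 28], [42, 72]]
```

Outer cover edges (top-camera boundary at row about 174.3 for all three books) line up within about 1 mm. The robot is clear, so I'm handing in.

```bash
python3 -c "
from h import *
print(arm.get_state()['t'],arm.finish_job())"
```

```text
the job is handed in; nothing more can be done
23.675 None
```

I stood the 110 mm logbook (log_a) upright on the open table and let go, then regrasped it from above and set it upright in the rack gap, in line with its neighbours to within about 1 mm in the camera images; handed in at 23.7 s.

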